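# Switch the ball feeder's rocker gate and start the feed

### The job

The rocking gate of the milling-ball feeder is tipped to the left. With your fingertips press its raised right end down so that it rocks over to the right; then push the feed slide's upright plate fully in, towards the ramp, so that all four steel balls run down the right-hand chute into the right tray. Do not touch the balls or grasp anything, let no ball run to the left, leave the other things where they stand, and finish clear once the balls are in.

Things in the scene. Friction and masses are not known exactly. Their poses are not given: they have to be found in the camera images.
- feeder: The ball feeder, fixed to the worktop: grey base plate with an aluminium feed ramp, a rocking gate, two short chutes and two catch trays. Origin on the worktop straight under the gate's pivot (pivot along x, 75 mm up); z up, +y the feeder's left, -y its right (seen from the robot), +x its back. The plate is 12 mm thick and covers x -77 to 193 mm, y -200 to 200 mm.
- ramp_lip (a point): Middle of the floor of the feed ramp at its low front lip, over the gate. The ramp runs from here 150 mm towards the feeder's +x, rising to 18 mm above this point; it is 32 mm wide and its walls stand 20 mm above its floor.
- tray_right (a point): Middle of the floor of the right catch tray: grey, open, inside 86 mm in feeder x by 68 mm in y, outer walls 36 mm above this point. An aluminium chute 46 mm wide leads into it from the gate's right end, falling from 58 mm to about 38 mm above the worktop.
- tray_left (a point): Middle of the floor of the like tray on the left, with its own chute; no ball may go there.
- gate (a joint): Angle (rad) of the grey rocking gate, a seesaw trough 150 mm long in feeder y under the ramp's lip: +0.28 = hard over to the left (left end low, balls run left), -0.28 = hard over to the right. Slightly top-heavy: past level it falls on by itself to its stop and stays there. About 1 N on a pad moves it.
- gate_pad_right (a point): Middle of the upper face of the flat ribbed press pad on the gate's right end, in front of its trough: 42 mm in feeder x, 36 mm in y, 4 mm thick. It is 41 mm in front of the pivot, 63 mm right of it and, when level, 26 mm above it. Nothing stands over it. While the gate rocks from left to right it sinks about 35 mm and shifts about 14 mm to feeder -y.
- gate_pad_left (a point): Middle of the upper face of a like pad on the gate's left end.
- slide (a joint): Travel of the steel feed slide that crosses the ramp at feeder x = 60 mm: 0 = shut, it blocks the balls; 0.042 m = pushed fully in (towards the feeder's +y, left), the ramp is open. It stays where it is left; about 1.5 N plus drag moves it.
- slide_plate (a point): Middle of the outer (right, -y) face of the slide's upright steel push plate, 36 mm in x by 44 mm tall, 6 mm thick. It stands to the right of the ramp and is pushed along the feeder's +y; there is open space to its right. Its upper edge is 22 mm above this point.
- ball1_center (a point): Centre of steel milling ball 1 of 4, 20 mm diameter, 33 g, polished, waiting in the row on the ramp behind the slide (1 is the lowest).
- ball2_center (a point): Centre of steel milling ball 2 of 4, 20 mm diameter, 33 g, polished, waiting in the row on the ramp behind the slide (1 is the lowest).
- ball3_center (a point): Centre of steel milling ball 3 of 4, 20 mm diameter, 33 g, polished, waiting in the row on the ramp behind the slide (1 is the lowest).
- ball4_center (a point): Centre of steel milling ball 4 of 4, 20 mm diameter, 33 g, polished, waiting in the row on the ramp behind the slide (1 is the lowest).
- ball1: The same ball as a body (its origin lies 10 mm off its centre and turns with it; use the centre).
- ball2: The same ball as a body (its origin lies 10 mm off its centre and turns with it; use the centre).
- ball3: The same ball as a body (its origin lies 10 mm off its centre and turns with it; use the centre).
- ball4: The same ball as a body (its origin lies 10 mm off its centre and turns with it; use the centre).
- dropper: Bystander: a small screw-cap bottle, 34 mm wide, 62 mm tall, on the base plate behind the left tray; origin at the centre of its underside.
- filter: Bystander: a red-rimmed syringe filter, 28 mm wide, 20 mm tall, on the base plate in front of the left half of the gate; origin at the centre of its underside.
- cap: Bystander: a green screw cap, 34 mm wide, 12 mm tall, on the base plate behind the right tray; origin at the centre of its underside.
- bottle: Bystander: a screw-cap bottle, 60 mm wide, 94 mm tall, on the worktop to the right of the feeder; origin at the centre of its underside.
- beaker: Bystander: a small glass beaker, 46 mm wide, 58 mm tall, on the worktop right of the feeder; origin at the centre of its underside.
- tape: Bystander: a roll of tape, 98 mm across, 20 mm high, on the worktop left of the feeder and nearer the robot; origin at the centre of its underside.

How it is judged:
On the way, in this order (a step that is already met when the one before it is completed fails the run):
1. the gate is rocked over to the right while the slide is still shut (value of joint gate below -0.24 rad and value of joint slide below 0.01 m), for 0.2 s.
2. the slide is pushed in (value of joint slide above 0.034 m and value of joint gate below -0.2 rad), for 0.1 s.
At the end, for the whole second after the job is handed in: All four balls lie in the right tray (centres within its walls, below 50 mm), the gate is over to the right (below -0.24 rad) and the slide is in (over 34 mm) (value of joint gate below -0.24 rad and value of joint slide above 0.034 m and y of ball1_center in the frame of feeder between -0.192 and -0.118 m and x of ball1_center in the frame of feeder between -0.046 and 0.046 m and z of ball1_center in the frame of feeder between 0.01 and 0.05 m and y of ball2_center in the frame of feeder between -0.192 and -0.118 m and x of ball2_center in the frame of feeder between -0.046 and 0.046 m and z of ball2_center in the frame of feeder between 0.01 and 0.05 m and y of ball3_center in the frame of feeder between -0.192 and -0.118 m and x of ball3_center in the frame of feeder between -0.046 and 0.046 m and z of ball3_center in the frame of feeder between 0.01 and 0.05 m and y of ball4_center in the frame of feeder between -0.192 and -0.118 m and x of ball4_center in the frame of feeder between -0.046 and 0.046 m and z of ball4_center in the frame of feeder between 0.01 and 0.05 m); the robot touches nothing.
It fails at once if a ball runs off to the left (y of any of ball1_center, ball2_center, ball3_center, ball4_center in the frame of feeder above 0.085 m).
It fails at once if the robot touches or lifts a ball (contact force between any of the arm, the fingers and ball1 above 0.3 N or z of any of ball1_center, ball2_center, ball3_center, ball4_center in the frame of feeder above 0.16 m or contact force between any of the arm, the fingers and ball2 above 0.3 N or contact force between any of the arm, the fingers and ball3 above 0.3 N or contact force between any of the arm, the fingers and ball4 above 0.3 N).
It fails at once if a bystander is disturbed (distance of any of dropper, filter, cap, bottle, beaker, tape from where it was at the start of the episode above 0.02 m or angle between any of dropper, filter, cap, bottle, beaker, tape's own z axis and vertical above 0.4 rad).
It also fails if it takes over 35 s, if anything falls off the work surface, if the arm or the gripper's body presses on something with over 40 N, if the wrist force passes 120 N, or if a joint passes its speed limit or range.

### The arm

A 6-joint arm with a two-finger parallel gripper is mounted at the origin on a cart in front of the work surface, level with it; the furniture and walls round the work are solid. World frame = base frame: x ahead of the robot, y to its left, z up, the work surface at z = 0. Lengths are in m, angles in rad, forces in N, time in s.
With the tool pointing down it reaches from about 0.35 to 0.85 m from the base axis. Payload 8.1 kg.
Tool frame: the origin (TCP) lies at the very end of the fingers, on their centre line; the grasp point (between the pads) lies 19 mm behind it; z points along the fingers, y is the direction in which the jaws open and shut (so a half turn about z gives the same grasp; the last joint's range is limited). The gripper opens to 93 mm and grips with 3 to 60 N. Pads are 15 mm wide; open, the fingers measure 128 mm over their backs; the gripper's body (75 mm by 188 mm) begins 65 mm behind the grasp point.
Start: joints at [1.08, 0.13, 1.488, -0, 1.523, -0.085], TCP at [0.237, 0.551, 0.219] pointing down, gripper open.
Joint ranges: [-2.96, 2.96], [-0.89, 2.26], [0.02, 2.5], [-1.34, 4.48], [0, 2.73], [-2.66, 2.66]. Speed limits (rad/s): [2.39, 2.39, 2.79, 3.14, 3.14, 3.14].

### API

Orientations are given as a rotation vector (axis times angle).
In Python, from plant import robot gives the robot as it stands.
- The arm moves only by the shell command python3 -m inch 'ROWS' [FORCE]. ROWS is JSON, a list that holds one entry, the list of rows, each a list of 7 numbers: the shift along the tool's x, y, z in cm, then the turn, a rotation vector about the tool's x, y, z in degrees, then the gripper command: -1 is fully open, 1 is shut, values between are in proportion. A call has 1 to 5 rows; each row shifts and turns the commanded pose from where the row before left it, along the tool's axes as they then stand; what a row does not reach is not made up. A row lasts 1/10 s, in which the tool goes at most 50 mm and 8.59 degrees, less where a joint would pass 70% of its speed; a pose out of reach is approached as far as the arm can. A call with a gripper value outside its range is refused whole. The fingers move at their own pace and stop on an object; FORCE is the grip in N (left out, the last holds). Time passes only in rows, so rows that do not move let the fingers close. It gives the time, the measured TCP pose, the force and the opening at its end, in the units of the state.
- robot.read_state(): the state, without advancing time (a new reading comes with each control period).
- robot.read_camera(name): name is "scene" or "top"; returns a dict with "image" (384x512x3 uint8, blue, green, red), "K" (3x3 intrinsics, pixels), "distortion" ([k1, k2, p1, p2, k3] as OpenCV has them; the pictures are not rectified), "R" (3x3) and "t" (3): a world point X has camera coordinates R X + t. Camera axes: x right, y down, z forward; pixel columns grow to the right and rows downward; lengths in m; the calibration is good to about 2 mm. A picture is of the moment at which its call begins. There is no depth.
- robot.close_job(): hands the job in, once; it reports no verdict.
The state is a dict: "t": time; "q": joint angles; "dq": joint speeds; "joint_torque": joint torques, N m; "tool_pos": TCP position; "orientation": TCP orientation; "force": force on the tool from outside, world axes, zero at the start; "wrist_torque": the same for the moment, N m; "opening": finger opening in m.
Only numpy, scipy, OpenCV 4.12 (cv2) and the standard library are available. Lean on these libraries where they do the work, as an engineer would, in place of code of your own. Each camera call takes 0.05 s, during which the arm holds its last target. There are 200 camera calls.

## Working session

There is one attempt and no reset: what is moved stays moved. The work goes in short steps, Python scripts to look and compute and a shell command to move; the robot and the scene stay as the last step left them, time stands still between calls to the robot, and variables do not carry over. Pictures are saved under pics/ and viewed, about 8 in all and at most 12, crops included, and the job is handed in when it is done.

```bash
mkdir -p pics
python3 - <<'E'
from plant import robot
import cv2
for n in("scene","top"):
    c=robot.read_camera(n); cv2.imwrite(f"pics/{n}0.png",c["image"]); print(n,c["K"],c["distortion"],c["R"],c["t"])
s=robot.read_state(); print(s)
E
```

```text
scene [[458.16401531   0.         249.6686025 ]
 [  0.         458.16401531 192.67621851]
 [  0.           0.           1.        ]] [0.03020313 0.         0.         0.         0.        ] [[ 0.57416428 -0.81862706 -0.01360583]
 [-0.39964627 -0.26572059 -0.87731148]
 [ 0.71457557  0.50915843 -0.47972852]] [-0.30966411  0.26363016  1.32384935]
top [[412.65541214   0.         264.90184695]
 [  0.         412.65541214 187.36224376]
 [  0.           0.           1.        ]] [-0.04894462  0.          0.          0.          0.        ] [[ 0.02048813 -0.99978011 -0.00446874]
 [-0.97995179 -0.01919541 -0.19830788]
 [ 0.1981785   0.00844211 -0.98012959]] [-0.04384081  0.48186587  1.39477261]
{'t': 0.1, 'q': array([ 1.07961701e+00,  1.31132494e-01,  1.48917641e+00,  2.71054674e-06,
        1.52300809e+00, -8.53995055e-02]), 'dq': array([ 0.00015936, -0.00222102, -0.00168168,  0.00040403, -0.00195374,
       -0.00111488]), 'joint_torque': array([ 7.09808046e-04, -5.61334062e+01, -4.93099988e+01,  7.70000531e-02,
        2.89612496e-02, -6.58764861e-05]), 'tool_pos': array([0.23657102, 0.55082177, 0.21766106]), 'orientation': array([-6.32934107e-01, -3.07666958e+00,  2.59518974e-03]), 'force': array([ 0.04493071, -1.04713058,  0.4559899 ]), 'wrist_torque': array([ 0.02935157, -0.02999064,  0.03632961]), 'opening': 0.09275101879489744}
```

View pics/scene0.png

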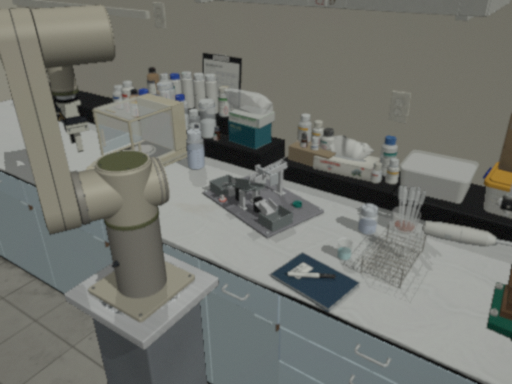

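View pics/top0.png

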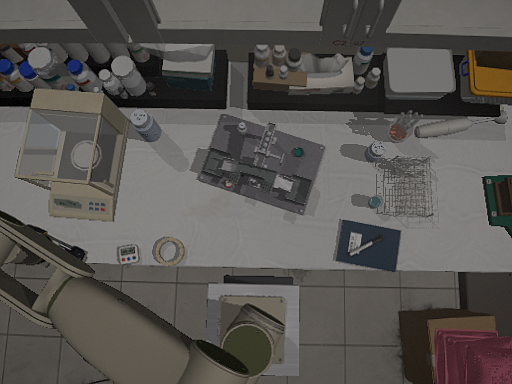

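Top view: the feeder covers about (196–326, 113–214), yawed clockwise. The ramp is around (268,140) and the bystanders are outside it. I'll zoom in on both views.

Run:
```python
import cv2
a=cv2.imread("pics/top0.png")[108:220,190:334]; cv2.imwrite("pics/topc.png",cv2.resize(a,None,fx=5.5,fy=5.3,interpolation=cv2.INTER_CUBIC))
a=cv2.imread("pics/scene0.png")[150:238,195:325]; cv2.imwrite("pics/scenec.png",cv2.resize(a,None,fx=6,fy=6,interpolation=cv2.INTER_CUBIC))
```

```text
(no output)
```

View pics/topc.png

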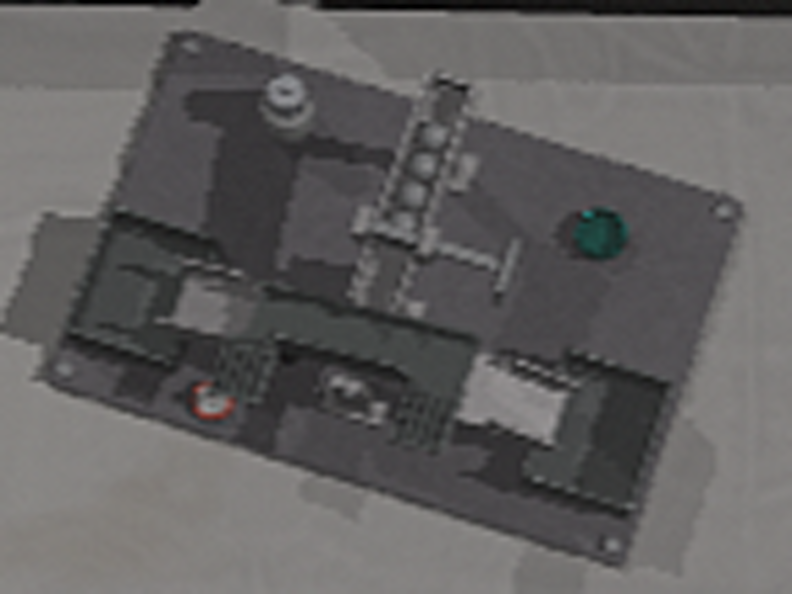

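View pics/scenec.png

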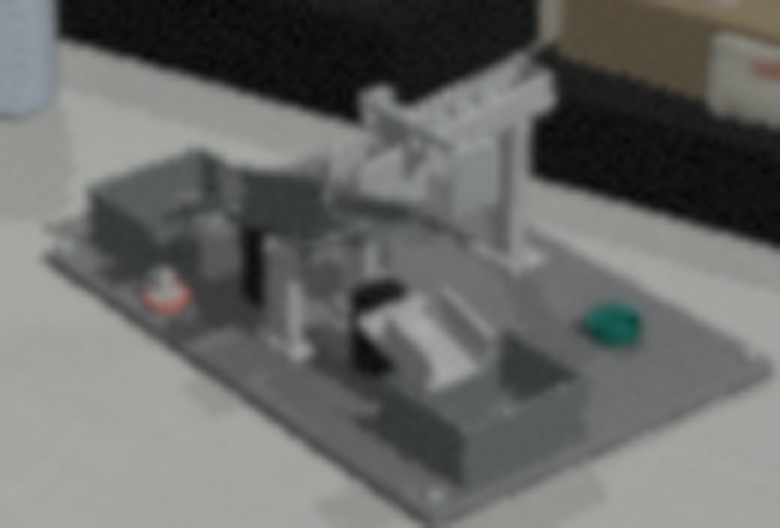

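Top crop: plate corners are at about (172,32), (745,205), (622,568) and (38,378). The right pad is at about (422,420), the slide plate runs from (520,240) to (498,300), and the four balls sit at about (432,133)–(405,220). Scene crop: plate corners at (42,258), (435,525) and (772,368). Next I fit the pose.

```bash
cat > h.py <<'E'
import numpy as np, cv2
from scipy.optimize import least_squares
from plant import robot
CAM={n:robot.read_camera(n) for n in("scene","top")}
OFF={"top":(190,108,5.5,5.3),"scene":(195,150,6,6)}
def px(n,u,v):
    a,b,f,g=OFF[n]; return np.array([(u+.5)/f-.5+a,(v+.5)/g-.5+b])
def crop(n,P):
    a,b,f,g=OFF[n]; p=proj(n,P); return ((p+.5-[a,b])*[f,g]-.5).round(0)
def proj(n,P):
    c=CAM[n]; return cv2.projectPoints(np.atleast_2d(np.array(P,float)),cv2.Rodrigues(c["R"])[0],c["t"],c["K"],np.array(c["distortion"]))[0][:,0]
def F(p,P):
    c,s=np.cos(p[2]),np.sin(p[2]); P=np.atleast_2d(np.array(P,float))
    return np.c_[p[0]+c*P[:,0]-s*P[:,1],p[1]+s*P[:,0]+c*P[:,1],P[:,2]]
BL,BR,FL,FR=[(x,y,.012) for x in(.193,-.077) for y in(.2,-.2)]
obs=[("top",BL,172,32),("top",BR,745,205),("top",FR,622,568),("top",FL,38,378),("scene",FL,42,258),("scene",FR,435,525),("scene",BR,772,368)]
def res(p): return np.concatenate([proj(n,F(p,P))[0]-px(n,u,v) for n,P,u,v in obs])
pose=least_squares(res,[.6,-.02,-.3],loss="soft_l1").x
def gate(th,x,y,z): # gate-frame point -> feeder
    c,s=np.cos(th),np.sin(th); return (x,c*y+s*z, .075-s*y+c*z)   # +th: left end low
E
python3 - <<'E'
from h import *
print(pose,res(pose).round(1))
for s in (1,-1):
    g=gate(.28,-.041,s*.063,.026); print("pad",s,g,F(pose,g),crop("top",F(pose,g)),crop("scene",F(pose,g)))
# slide plate: search y,z at x=.06 from top crop edge midpoint (509,270)=top edge (mid, 22 above)
for z in(.10,.12,.14,.16):
    r=least_squares(lambda q:proj("top",F(pose,(q[0],q[1],z)))[0]-px("top",509,270),[.06,-.08]).x
    print("plate top z",z,r,crop("scene",F(pose,(.06,r[1],z))))
    r=least_squares(lambda q:proj("top",F(pose,(q[0],q[1],z)))[0]-px("top",432,133),[.06,-.08]).x
    print("  ball4",r,crop("scene",F(pose,(*r,z))))
E
```

```text
[ 0.52464247 -0.00210298 -0.30186877] [ 1.3 -0.2 -0.2 -0.4  0.2  0.6  0.4  1.5 -0.5 -1.8 -0.9 -1.4  0.7 -1.6]
pad 1 (-0.041, np.float64(0.06773173947624551), np.float64(0.08257703553654087)) [[0.50563337 0.07475561 0.08257704]] [[240. 374.]] [[197. 208.]]
pad -1 (-0.041, np.float64(-0.053361245750911605), np.float64(0.1173978472556192)) [[ 0.46963182 -0.04086186  0.11739785]] [[424. 421.]] [[316. 230.]]
plate top z 0.1 [ 0.0734928  -0.07069066] [[470. 216.]]
  ball4 [0.14639198 0.00393865] [[498. 133.]]
plate top z 0.12 [ 0.0680105 -0.0717045] [[471. 187.]]
  ball4 [0.13983954 0.00182927] [[493. 108.]]
plate top z 0.14 [ 0.0625282  -0.07271834] [[473. 157.]]
  ball4 [ 0.1332871  -0.00028011] [[487.  83.]]
plate top z 0.16 [ 0.0570459  -0.07373218] [[474. 127.]]
  ball4 [ 0.12673466 -0.00238949] [[482.  58.]]
```

The pad prediction (424,421) matches the observed (422,420), so the pose is good to a few mm. The slide plate works out at x≈0.06, face y≈-0.075, top z≈0.149. The plan is shut fingers with tool y along feeder y.

```bash
cat > go.py <<'E'
import sys; from h import *
from scipy.spatial.transform import Rotation as Ro
# usage: go.py x y z (feeder coords of TCP) -> shift in present tool axes, cm
s=robot.read_state(); R=Ro.from_rotvec(s["orientation"]).as_matrix(); p=s["tool_pos"]
fy=np.array([-np.sin(pose[2]),np.cos(pose[2]),0]); 
a=np.degrees(np.arctan2(R[:,0]@fy,R[:,1]@fy)); a=(a+90)%180-90
yd=-a; inv=F([0,0,-pose[2]],p-[pose[0],pose[1],0])[0]
print("t",s["t"],"tcp feeder",inv.round(4),"F",s["force"].round(2),"q",s["q"].round(2),"turn about z deg",round(yd,1),"tilt",R[:,2].round(3))
if len(sys.argv)>3:
    T=F(pose,[float(v) for v in sys.argv[1:4]])[0]; print("target",T,"shift cm",(100*R.T@(T-p)).round(2))
print("tool x,y in feeder",F([0,0,-pose[2]],R.T).round(3)[:2].tolist())
E
python3 go.py -.044 -.06 .16
python3 - <<'E'
from h import *
print(F(pose,(-.044,-.06,.16)), F(pose,(.06,-.11,.2)))
E
```

```text
t 0.3 tcp feeder [-0.4394  0.4426  0.2183] F [-0.38  0.25  0.49] q [ 1.08  0.13  1.49  0.    1.52 -0.09] turn about z deg -6.0 tilt [-0.    -0.001 -1.   ]
target [ 0.46479374 -0.04630851  0.16      ] shift cm [-44.54 -45.89   5.85]
tool x,y in feeder [[-0.995, 0.104, 0.0], [0.104, 0.995, -0.001]]
[[ 0.46479374 -0.04630851  0.16      ]] [[ 0.54922587 -0.12496736  0.2       ]]
```

```bash
python3 -m inch '[[[0,0,-4,0,0,-6,1],[0,-5,-3,0,0,0,1],[0,-5,0,0,0,0,1],[-3.4,-3.6,0,0,0,0,1],[-3.4,-3.6,0,0,0,0,1]]]' 10
python3 -m inch '[[[-3.4,-3.6,0,0,0,0,1],[-3.4,-3.6,0,0,0,0,1],[-3.4,-3.6,0,0,0,0,1],[-3.4,-3.6,0,0,0,0,1],[-3.4,-3.6,0,0,0,0,1]]]'
python3 go.py -.044 -.062 .16
```

```text
t: 0.9
tool_pos: [0.2524, 0.3725, 0.2848]
orientation: [0.467, 3.106, 0.002]
force: [0.8, -0.7, 0.2]
opening: 0.0575
t: 1.4
tool_pos: [0.3623, 0.1495, 0.2848]
orientation: [0.47, 3.105, 0.001]
force: [0.4, 0.5, 0.0]
opening: 0.0176
t 1.5 tcp feeder [-0.1974  0.0937  0.2845] F [0.65 0.66 0.2 ] q [ 0.25 -0.47  1.91 -0.    1.71 -1.01] turn about z deg -0.5 tilt [ 0.001 -0.002 -1.   ]
target [ 0.46419913 -0.04821808  0.16      ] shift cm [-15.44 -15.43  12.5 ]
tool x,y in feeder [[-1.0, 0.008, -0.002], [0.008, 1.0, -0.001]]
```

```bash
python3 -m inch '[[[-3.1,-3.1,0,0,0,0,1],[-3.1,-3.1,0,0,0,0,1],[-3.1,-3.1,2,0,0,0,1],[-3.1,-3.1,4,0,0,0,1],[-3.0,-3.0,4,0,0,0,1]]]'
python3 -m inch '[[[0,0,0,0,0,0,1],[0,0,0,0,0,0,1]]]'
python3 go.py -.044 -.062 .13
python3 - <<'E'
from h import *
a=[cv2.resize(CAM["top"]["image"][100:230,170:340],None,fx=3.5,fy=3.5,interpolation=2),cv2.resize(CAM["scene"]["image"][120:250,180:340],None,fx=3.5,fy=3.5,interpolation=2)]
cv2.imwrite("pics/p5.png",cv2.resize(np.hstack(a),(800,315)))
E
```

```text
t: 2.0
tool_pos: [0.4585, -0.031, 0.1963]
orientation: [0.471, 3.103, 0.0]
force: [0.1, 1.4, -0.1]
opening: 0.0005
t: 2.2
tool_pos: [0.4566, -0.0297, 0.1954]
orientation: [-0.473, -3.103, -0.001]
force: [0.1, -0.2, -0.1]
opening: 0.0005
t 2.3 tcp feeder [-0.0559 -0.0456  0.1976] F [-0.9  -0.63  0.03] q [-0.18 -0.25  1.89  0.    1.5  -1.45] turn about z deg 0.1 tilt [ 0.002  0.    -1.   ]
target [ 0.46419913 -0.04821808  0.13      ] shift cm [-1.18 -1.65  6.76]
tool x,y in feeder [[-1.0, -0.002, -0.001], [-0.002, 1.0, 0.001]]
```

View pics/p5.png

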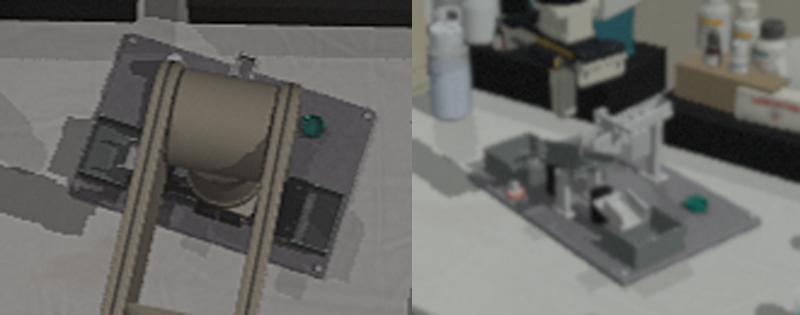

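The top view is blocked by the arm. In the scene view, the shut fingers (tip at about (565,112)) hang above the gate and the gate is still tipped left. Next: align, then press down in steps.

```bash
python3 -m inch '[[[-1.2,-1.7,2,0,0,0,1],[0,0,2,0,0,0,1],[0,0,1.5,0,0,0,1],[0,0,0,0,0,0,1]]]'; python3 go.py -.044 -.062 .092
```

```text
t: 2.8
tool_pos: [0.4624, -0.0487, 0.1398]
orientation: [-0.469, -3.104, -0.001]
force: [-0.9, -0.5, 0.2]
opening: 0.0008
t 2.9 tcp feeder [-0.0441 -0.063   0.142 ] F [ 0.38 -0.24  0.84] q [-0.22 -0.19  1.94  0.    1.39 -1.49] turn about z deg 0.1 tilt [ 0. -0. -1.]
target [ 0.46419913 -0.04821808  0.092     ] shift cm [-0.01  0.1   5.  ]
tool x,y in feeder [[-1.0, -0.002, -0.0], [-0.002, 1.0, 0.0]]
```

```bash
python3 -m inch '[[[0,0,1,0,0,0,1],[0,0,1,0,0,0,1],[0,0,0.8,0,0,0,1],[0,0,0,0,0,0,1]]]'; python3 -m inch '[[[0,0,0.7,0,0,0,1],[0,0,0.7,0,0,0,1],[0,0,0.7,0,0,0,1],[0,0,0.3,0,0,0,1],[0,0,0,0,0,0,1]]]'; python3 go.py -.044 -.062 .092
python3 - <<'E'
from h import *
cv2.imwrite("pics/p6.png",cv2.resize(CAM["scene"]["image"][140:240,190:330],None,fx=5,fy=5,interpolation=2))
E
```

```text
t: 3.3
tool_pos: [0.4625, -0.0495, 0.1116]
orientation: [-0.471, -3.103, -0.0]
force: [-0.3, 1.3, 0.0]
opening: 0.0002
t: 3.8
tool_pos: [0.4631, -0.0496, 0.0886]
orientation: [-0.471, -3.105, -0.0]
force: [-0.2, 0.3, -0.3]
opening: 0.0004
t 3.9 tcp feeder [-0.044  -0.0636  0.0894] F [-0.51 -0.62  0.8 ] q [-0.22 -0.13  1.99  0.    1.28 -1.49] turn about z deg 0.0 tilt [-0.  0. -1.]
target [ 0.46419913 -0.04821808  0.092     ] shift cm [-0.    0.16 -0.26]
tool x,y in feeder [[-1.0, -0.001, 0.0], [-0.001, 1.0, 0.0]]
```

View pics/p6.png

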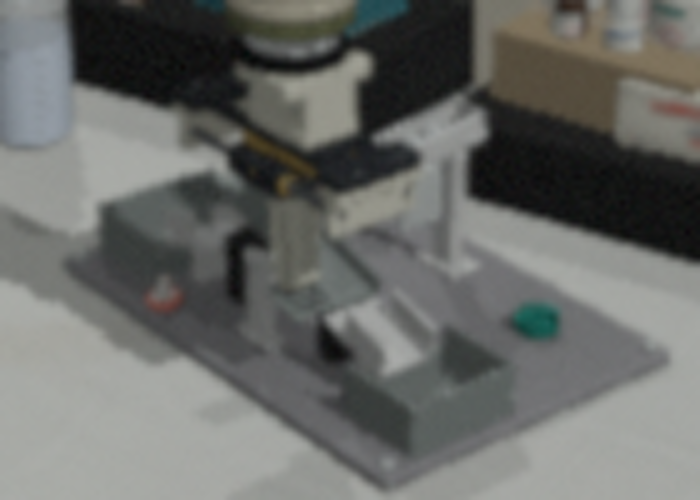

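The gate has swung over: the pad under the fingertips (300,290) is low and the trough slopes to the right. I'll lift off, go round to the right of the slide plate, and check the gate.

```bash
python3 -m inch '[[[0,0,-4,0,0,0,1],[0,0,-4,0,0,0,1],[0,0,-4,0,0,0,1],[-2,-3,-1,0,0,0,1],[-4,-3,0,0,0,0,1]]]'; python3 -m inch '[[[-4.3,-1,0,0,0,0,1],[0,0,0,0,0,0,1],[0,0,0,0,0,0,1]]]'; python3 go.py .06 -.12 .12
python3 - <<'E'
from h import *
cv2.imwrite("pics/p7.png",cv2.resize(CAM["scene"]["image"][140:240,190:330],None,fx=5,fy=5,interpolation=2))
for P in [(.06,-.075,.149),(.06,-.075,.105),(.042,-.075,.127),(.078,-.075,.127)]: print((crop("scene",F(pose,P))+.5)/6*5+[25,50], crop("top",F(pose,P)))
E
```

```text
t: 4.5
tool_pos: [0.5049, -0.1252, 0.224]
orientation: [0.466, 3.1, -0.002]
force: [1.8, 0.2, 1.0]
opening: 0.0007
t: 4.8
tool_pos: [0.5412, -0.1475, 0.2183]
orientation: [-0.472, -3.104, -0.001]
force: [0.2, 0.1, -0.3]
opening: 0.0003
t 4.9 tcp feeder [ 0.0585 -0.1331  0.2197] F [-0.37  0.65 -0.4 ] q [-0.36  0.02  1.6   0.    1.52 -1.63] turn about z deg 0.1 tilt [ 0.  0. -1.]
target [ 0.54625282 -0.13451519  0.12      ] shift cm [-0.15  1.31  9.97]
tool x,y in feeder [[-1.0, -0.001, -0.0], [-0.001, 1.0, 0.0]]
[[421.25 171.25]] [[512. 271.]]
[[420.41666667 227.08333333]] [[509. 289.]]
[[401.25 206.25]] [[501. 306.]]
[[440.41666667 192.08333333]] [[520. 254.]]
```

View pics/p7.png

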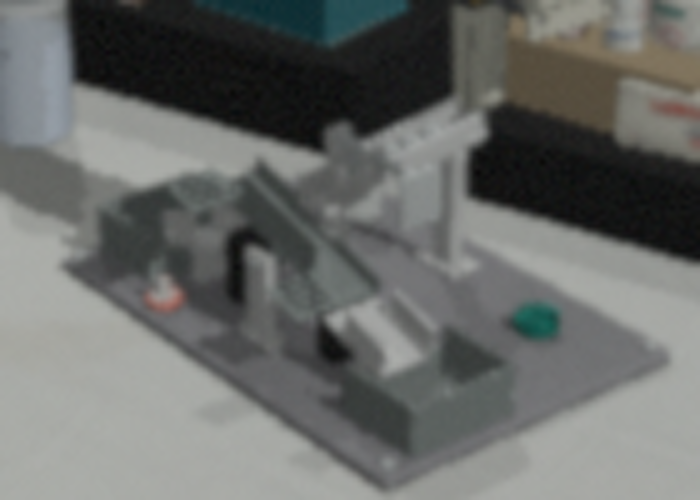

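The gate stays over to the right with the trough sloping to the right tray, and the slide plate (about 400–440, 170–230) is where predicted. I'll go down on its right and push.

```bash
python3 -m inch '[[[-0.2,0.8,3,0,0,0,1],[0,0,3,0,0,0,1],[0,0,3,0,0,0,1],[0,0,1,0,0,0,1],[0,0,0,0,0,0,1]]]'; python3 go.py .06 -.0505 .12
```

```text
t: 5.5
tool_pos: [0.5442, -0.1392, 0.1185]
orientation: [-0.47, -3.104, -0.001]
force: [0.0, -0.4, 0.2]
opening: 0.0005
t 5.6 tcp feeder [ 0.0617 -0.1254  0.1213] F [0.71 0.1  0.2 ] q [-0.34  0.1   1.7  -0.    1.34 -1.61] turn about z deg 0.1 tilt [ 0.002 -0.001 -1.   ]
target [ 0.56691552 -0.0681578   0.12      ] shift cm [0.16 7.49 0.13]
tool x,y in feeder [[-1.0, -0.001, -0.002], [-0.001, 1.0, -0.0]]
```

```bash
python3 -m inch '[[[0,1,0,0,0,0,1],[0,1,0,0,0,0,1],[0,0.7,0,0,0,0,1],[0,0.5,0,0,0,0,1],[0,0.5,0,0,0,0,1]]]'; python3 go.py .06 -.0505 .12
```

```text
t: 6.1
tool_pos: [0.5568, -0.1042, 0.1196]
orientation: [0.47, 3.106, -0.0]
force: [-0.3, -1.8, 2.8]
opening: -0.0001
t 6.2 tcp feeder [ 0.061  -0.0878  0.1194] F [ 0.37 -0.52 -0.32] q [-0.28  0.11  1.7   0.    1.34 -1.55] turn about z deg 0.1 tilt [ 0. -0. -1.]
target [ 0.56691552 -0.0681578   0.12      ] shift cm [ 0.09  3.73 -0.06]
tool x,y in feeder [[-1.0, -0.002, -0.0], [-0.002, 1.0, 0.0]]
```

Contact is about where predicted, so I keep pushing.

```bash
python3 -m inch '[[[0,0.8,0,0,0,0,1],[0,0.8,0,0,0,0,1],[0,0.8,0,0,0,0,1],[0,0.6,0,0,0,0,1],[0,0.4,0,0,0,0,1]]]'; python3 go.py .06 -.0505 .12
```

```text
t: 6.7
tool_pos: [0.5669, -0.0716, 0.1194]
orientation: [0.47, 3.106, 0.0]
force: [0.7, -2.8, -0.2]
opening: 0.0008
t 6.8 tcp feeder [ 0.0608 -0.0537  0.1193] F [ 0.89 -0.6   0.25] q [-0.22  0.12  1.68  0.    1.34 -1.49] turn about z deg 0.1 tilt [-0.  0. -1.]
target [ 0.56691552 -0.0681578   0.12      ] shift cm [ 0.08  0.32 -0.07]
tool x,y in feeder [[-1.0, -0.002, 0.0], [-0.002, 1.0, 0.0]]
```

Now the last few mm, to the stop, watching the force.

```bash
for i in 1; do python3 -m inch '[[[0,0.3,0,0,0,0,1],[0,0.2,0,0,0,0,1]]]'; python3 -m inch '[[[0,0.2,0,0,0,0,1]]]'; done; python3 go.py .06 -.0505 .12
python3 - <<'E'
from h import *
cv2.imwrite("pics/p8.png",cv2.resize(CAM["scene"]["image"][140:240,190:330],None,fx=5,fy=5,interpolation=2))
E
```

```text
t: 7.0
tool_pos: [0.5679, -0.0675, 0.1192]
orientation: [-0.471, -3.106, 0.0]
force: [-0.4, -0.9, 0.9]
opening: 0.0004
t: 7.1
tool_pos: [0.5685, -0.0659, 0.1193]
orientation: [-0.471, -3.106, 0.001]
force: [-3.6, -11.1, 2.2]
opening: -0.0
t 7.2 tcp feeder [ 0.0608 -0.0481  0.1193] F [-1.77 -4.42  0.19] q [-0.2   0.12  1.68 -0.    1.34 -1.47] turn about z deg 0.0 tilt [-0.001 -0.001 -1.   ]
target [ 0.56691552 -0.0681578   0.12      ] shift cm [ 0.08 -0.24 -0.07]
tool x,y in feeder [[-1.0, -0.001, 0.0], [-0.001, 1.0, -0.001]]
```

View pics/p8.png

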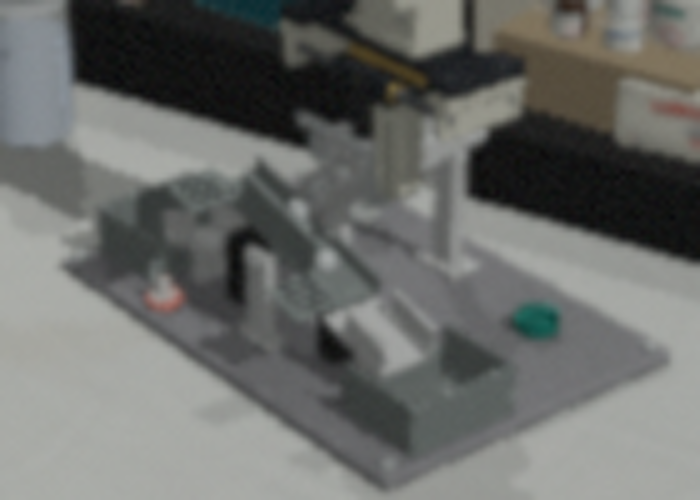

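Force rose to about 11 N, so the slide is at its stop. Balls are running down to the right at (325,260) and (298,208). I'll wait, then back off to the right and up.

```bash
python3 -m inch '[[[0,0,0,0,0,0,1],[0,0,0,0,0,0,1],[0,0,0,0,0,0,1],[0,0,0,0,0,0,1],[0,0,0,0,0,0,1]]]' >/dev/null; python3 -m inch '[[[0,-0.5,0,0,0,0,1],[0,-1.5,0,0,0,0,1],[0,-3,0,0,0,0,1],[0,-3,-2,0,0,0,1],[0,0,-5,0,0,0,1]]]'
python3 -m inch '[[[0,0,-5,0,0,0,1],[0,-5,-3,0,0,0,1],[0,-5,0,0,0,0,1],[0,-5,0,0,0,0,1],[0,-5,0,0,0,0,1]]]'
python3 -m inch '[[[0,-5,0,0,0,0,1],[0,0,0,0,0,0,1],[0,0,0,0,0,0,1],[0,0,0,0,0,0,1],[0,0,0,0,0,0,1]]]'
python3 - <<'E'
from h import *
a=cv2.resize(CAM["top"]["image"][108:220,190:334],(400,311),interpolation=2);b=cv2.resize(CAM["scene"]["image"][140:240,190:330],(400,286),interpolation=2)
cv2.imwrite("pics/p9.png",np.vstack([np.hstack([a[:286],b])]))
E
```

```text
t: 8.3
tool_pos: [0.5404, -0.1444, 0.1846]
orientation: [-0.474, -3.096, -0.002]
force: [0.1, -0.4, -0.4]
opening: 0.001
t: 8.8
tool_pos: [0.4868, -0.3284, 0.2658]
orientation: [0.47, 3.105, -0.001]
force: [-0.4, 0.4, 0.1]
opening: 0.0006
t: 9.3
tool_pos: [0.4734, -0.3729, 0.2652]
orientation: [0.469, 3.106, 0.0]
force: [0.0, 0.7, -0.3]
opening: 0.0004
```

View pics/p9.png

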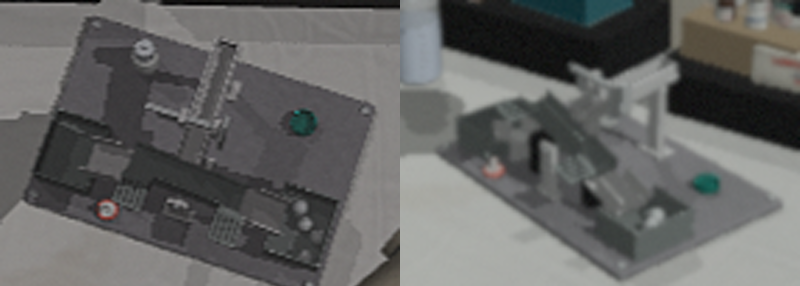

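The ramp looks empty and the balls are in the right tray near (300,205)–(303,255). I'll zoom in to count four and check the slide.

```bash
python3 -m inch '[[[0,0,0,0,0,0,1],[0,0,0,0,0,0,1],[0,0,0,0,0,0,1],[0,0,0,0,0,0,1],[0,0,0,0,0,0,1]]]'
python3 - <<'E'
from h import *
cv2.imwrite("pics/p10.png",cv2.convertScaleAbs(cv2.resize(CAM["top"]["image"][120:215,245:325],None,fx=6,fy=6,interpolation=2),alpha=1.6))
for P in [(.046,-.118,.025),(.046,-.192,.025),(-.046,-.118,.025),(-.046,-.192,.025),(.06,-.034,.149)]: print((proj("top",F(pose,P))-[245,120])*6)
E
```

```text
t: 9.9
tool_pos: [0.4729, -0.3739, 0.2651]
orientation: [0.471, 3.106, 0.0]
force: [-0.4, -0.1, 0.1]
opening: 0.0004
[[279.50718194 331.31660217]]
[[398.13220831 369.67301168]]
[[231.91423741 475.74154036]]
[[351.81005972 514.99191539]]
[[155.04248396 209.60721713]]
```

View pics/p10.png

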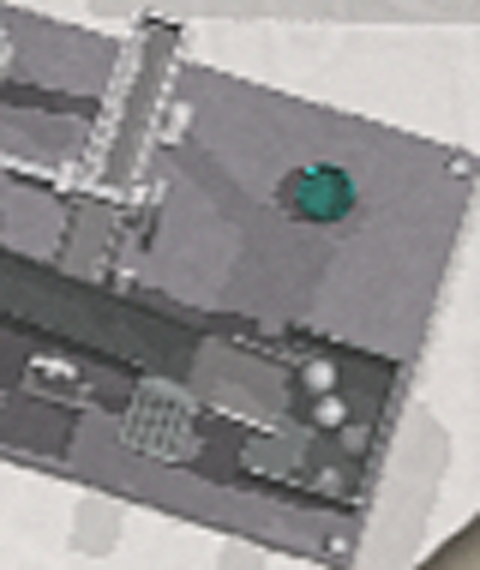

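Four balls are in the right tray, at (319,374), (330,410), (355,437) and (330,477), all within the projected tray limits. The ramp is empty, the slide plate is at its predicted fully-in spot (about (153,210)), and the gate is over to the right.

```bash
python3 -c "
from plant import robot
print(robot.close_job(), robot.read_state()['t'])"
```

```text
the job is handed in; nothing more can be done
the job is handed in; nothing more can be done
```

I rocked the gate to the right by pressing its right pad with shut fingertips. I then pushed the slide plate in to its stop, where the force rose to about 11 N, backed off clear, and handed the job in at about 10 s.

The last pictures showed:
- **Balls:** all four are in the right tray within the projected limits, and the ramp is empty. None was seen going left.
- **Gate and slide:** the gate is over to the right, and the slide plate is at its predicted fully-in position.
- **Bystanders:** the cap, filter and dropper on the base plate looked unmoved. I did not re-check the bottle, beaker or tape in the final crops, but the arm only passed well above them.
- **Arm:** it is clear, with about zero force on the tool.

No check failed. The gate angle and slide travel were judged from the pictures and the tool position, because the state gives no reading for them.

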